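# Set and lock the bottle fence on the filling platform

## Robot

A 6-joint arm with a two-finger parallel gripper is mounted at the origin on the work surface. World frame = base frame: x ahead of the robot, y to its left, z up, the work surface at z = 0. Lengths are in mm, angles in rad, forces in N, time in s.
With the tool pointing down it reaches from about 275 to 1000 mm from the base axis. Payload 8.4 kg.
Tool frame: the origin (TCP) lies midway between the tips of the shut fingers; the grasp point (between the pads) lies 19 mm behind it (r.grip_point_offset is the distance from the TCP to the grasp point, in mm); z points along the fingers, x is the direction in which the jaws open and shut, and the axes are right-handed (so a half turn about z gives the same grasp; the last joint's range is limited). The gripper opens to 85 mm and grips with 20 to 120 N. Pads are 22 mm wide; open, the fingers measure 114 mm over their backs; the gripper's body (76 mm by 85 mm) begins 54 mm behind the grasp point. The pads swing forward as they close: fully open they stand 13 mm farther back than shut.
Start: joints at [1.268, 0.353, 1.633, -0, 1.155, -0.002], TCP at [185.176, 596.94, 231.281] pointing down, gripper open.
Joint ranges: [-2.63, 2.63], [-0.92, 2.1], [0.06, 2.66], [-1.3, 4.44], [0, 2.69], [-3.02, 3.02]. Speed limits (rad/s): [2.22, 2.22, 2.79, 3.14, 3.14, 3.14].

## Interface

Orientations are given as [roll, pitch, yaw] about the fixed x, y, z axes, in that order (R = Rz(yaw) Ry(pitch) Rx(roll)).
In Python, from rig import monitor, vision, sign_off, r gives the robot as it stands.
- The arm moves only by the shell command python3 -m inch 'ROWS' [FORCE]. ROWS is JSON, a list of rows, each an object with "dp": the shift along the tool's x, y, z in mm, a list of three; "angular": the turn, a rotation vector about the tool's x, y, z in rad, a list of three; "fingers": the closure in counts, from 0 (fully open) to 255 (shut). A call has 1 to 12 rows; each row is the pose to reach, as a shift and turn from the pose commanded when the call began, along the tool's axes at that moment; what a row does not reach only later rows make up. A row lasts 1/12 s, in which the tool goes at most 41.7 mm and 7.16 degrees, less where a joint would pass 70% of its speed; a pose out of reach is approached as far as the arm can. A call with a gripper value outside its range is refused whole. The fingers move at their own pace and stop on an object; FORCE is the grip in N (left out, the last holds). Time passes only in rows, so rows that repeat a pose let the fingers close. It gives the time, the measured TCP pose, the force and the opening at its end, in the units of the state.
- monitor.sense(): the state, without advancing time (a new reading comes with each control period).
- vision.grab_frame(name): name is "scene" or "side" or "wrist"; returns (picture, depth): 400x640x3 uint8, blue, green, red; 400x640 float32, mm along the optical axis (not along the pixel's ray), 0 where there is no reading.
- vision.camera_params(name): a dict with "fx", "fy", "cx", "cy" (pixels), "distortion" ([k1, k2, p1, p2, k3] as OpenCV has them; the pictures are not rectified), "R" (3x3) and "t" (3): a world point X has camera coordinates R X + t. Camera axes: x right, y down, z forward; pixel columns grow to the right and rows downward; lengths in mm; the calibration is good to about 2 mm. A picture is of the moment at which its call begins: read the wrist's pose just before it. camera_params takes no time and is no camera call; for the wrist camera it gives the pose at the moment of the call.
- sign_off(): hands the job in, once; it reports no verdict.
The state is a dict: "clock": time; "qpos": joint angles; "qvel": joint speeds; "joint_efforts": joint torques, N m; "eef_pos": TCP position; "tcp_rot": TCP orientation; "contact_force": force on the tool from outside, world axes, zero at the start; "wrist_torque": the same for the moment, N m; "opening": opening from 0.0 (shut) to 1.0 (fully open).
Only numpy, scipy, OpenCV 4.12 (cv2) and the standard library are available. Lean on these libraries where they do the work, as an engineer would, in place of code of your own. Each camera call takes 0.05 s, during which the arm holds its last target.

## Task

On the white filling platform, slide the slotted aluminium fence along its bolt slots, away from the robot, until its upright face rests squared up against both steel stop pins at the marked line; seat it gently, without ramming the pins. Then swing the black clamp lever clockwise (seen from above) until the fence is clamped firmly, but do not overtighten it, and let go. Leave the vials, bottles, beaker and spanner where they stand.

Things in the scene. Friction and masses are not known exactly. Their poses are not given: they have to be found in the camera images.
- plate: White platform plate, 240 (x) x 300 (y) x 16 mm high, fixed to the bench. Origin: centre of its underside; its top is 16 mm above it. Its +x points away from the robot along the slide direction, +y to the left. Short black scale ticks along its left and right edges are only a look.
- fence_web (a point): Centre of the fence's upright web, 27 mm above the plate top. The web is 8 mm thick (x), 110 mm wide (y), its top 48 mm above the plate; its -x face lies 4 mm behind this point, its +x face 4 mm ahead. Axes: x across the web, away from the robot; y along it. Pinch it from above or push its -x face, fingertips above the 6 mm foot; pushed at its middle it squares itself against the pins.
- fence_left (a point): Point on the +x face of the fence's web, 45 mm to its left (+y), 27 mm above the plate top: this meets the left stop pin.
- fence_right (a point): Point on the +x face of the fence's web, 45 mm to its right (-y), 27 mm above the plate top: this meets the right stop pin.
- mark: The marked position: two rigid steel stop pins, 10 mm diameter, 30 mm high above the plate, 90 mm apart, and a thin black line. Origin on the plate's top midway between the pins; +x = slide direction, y = along the line of pins. The web's +x face touches them 5 mm short of this origin. Over 25 N on the pins is ramming: creep up, stop at 4 to 8 N above the sliding drag.
- pin_left (a point): Top centre of the left (+y) stop pin.
- pin_right (a point): Top centre of the right (-y) stop pin.
- lever_axis (a point): Point on the vertical turning axis of the clamp lever (above the left stud), at the height of the middle of its upright grip, 64 mm above the bench.
- lever_grip (a point): Black clamp lever on the left stud: hub 24 mm diameter, arm 60 mm long and 10 mm thick, at its end an upright round grip 16 mm diameter, 36 mm high. This point is on the grip's axis, 16 mm below its top and 11 mm above the arm's top. It turns level about lever_axis at 60 mm radius and stays where it is left. At the start it points left and back towards the robot.
- lever (a joint): Lever angle, rad, 0 to 2.2; grows clockwise from above (tightening); 0 points 145 deg counter-clockwise from the plate's +x; starts at 0 to 0.2. It swings with 5 to 7 N across the arm at the grip until the pad meets the fence at 0.4 to 1.3 (slack differs every time), then stiffens about 11 N per rad. 2 N above free swing is just clamped, 3 to 4 N firm and right, over 5 N overtightened.
- clamp: The whole clamp on the left stud: the lever and, under its hub, a round steel pressure pad, 28 mm diameter, that moves down 5 mm per rad of lever and presses the fence's foot through a stiff spring. Origin: on the plate's top, 80 mm (in -y) from the lever's axis, midway between the two studs; axes as the plate's.
- fence: Loose aluminium fence, L-section, 0.32 to 0.52 kg. Foot 80 (x) x 210 (y) x 6 mm flat on the plate, with two slots along x, 64 x 13 mm, 160 mm apart, round two 8 mm studs; the upright web stands on the foot's +x edge. Origin: underside of the foot, at its middle; web centre 36 mm ahead in x and 27 mm up. Slides with 2 to 8 N; its yaw is free by several degrees. The pins are 15 to 50 mm ahead at the start.
- vial_a: Small capped vial, 22 mm diameter, 45 mm high, on the plate beyond the pins; leave alone. Origin: centre of its underside.
- vial_b: Second such vial; leave alone. Origin: centre of its underside.
- flask_a: Capped glass bottle, 56 mm diameter, 100 mm high, on the bench to the right; leave alone. Origin: centre of its underside.
- flask_b: Second such bottle; leave alone. Origin: centre of its underside.
- flask_c: Third such bottle; leave alone. Origin: centre of its underside.
- beaker: Glass beaker, 70 mm diameter, 80 mm high, to the left; leave alone. Origin: centre of its underside.
- spanner: Steel spanner lying flat on the bench beyond the plate; leave alone. Origin: centre of its underside.
There are look-alikes about, which are no part of the job. Several things have the shape of the fence; the one meant has the colours described above.

How it is judged (in metres and radians):
On the way, in this order (a step that is already met when the one before it is completed fails the run):
1. the fence's web is seated against both stop pins (within 2 mm at each) (x of each of fence_left, fence_right in the frame of mark above -0.007 m), for 0.2 s.
2. the lever's pad clamps the fence with more than 20 N, the fence still seated (all of step 1 and contact force between clamp and fence above 20 N), for 0.2 s.
At the end, for the whole second after the job is handed in: The fence lies flat and at rest on the plate, its web within 2 mm of both stop pins, clamped by the lever's pad with more than 20 N (lever push about 2 N above free swing); lever let go (all of step 2 and linear speed of fence below 0.01 m/s and angle between fence's own z axis and vertical below 0.03 rad); the robot touches nothing.
It fails at once if the stop pins are rammed: more than 25 N between the fence and the pins (contact force between fence and mark above 25 N).
It fails at once if the clamp is overtightened: the pad presses the fence with more than 75 N (lever push about 5 to 6 N above free swing) (contact force between clamp and fence above 75 N).
It fails at once if a vial, bottle, the beaker or the spanner is moved more than 15 mm or tipped over (distance of any of vial_a, vial_b, flask_a, flask_b, flask_c, beaker, spanner from where it was at the start of the episode above 0.015 m or angle between any of vial_a, vial_b, flask_a, flask_b, flask_c, beaker, spanner's own z axis and vertical above 0.3 rad).
It also fails if it takes over 72 s, if anything falls off the work surface, if the arm or the gripper's body presses on something with over 40 N, if the wrist force passes 120 N, or if a joint passes its speed limit or range.

## Working session

There is one attempt and no reset: what is moved stays moved. The work goes in short steps, Python scripts to look and compute and a shell command to move; the robot and the scene stay as the last step left them, time stands still between calls to the robot, and variables do not carry over. Pictures are saved under pics/ and viewed, and the job is handed in when it is done.

```bash
ls; mkdir -p pics
python3 - <<'E'
from rig import monitor, vision, r
import cv2, numpy as np
print(monitor.sense())
print(r.grip_point_offset)
for n in ("scene","side","wrist"):
    p=vision.camera_params(n); print(n,p)
    im,d=vision.grab_frame(n); cv2.imwrite(f"pics/{n}0.png",im); np.save(f"pics/{n}0.npy",d)
E
```

```text
pics
{'clock': 0.0, 'qpos': array([ 1.26760546e+00,  3.53694054e-01,  1.63409348e+00,  6.56665340e-06,
        1.15518934e+00, -2.38204022e-03]), 'qvel': array([-0.0016567 , -0.00284706, -0.00112831, -0.00053642,  0.00127583,
        0.00172811]), 'joint_efforts': array([ 1.03772327e-03, -6.05246401e+01, -3.42071199e+01,  2.70785731e-04,
        9.31826478e-03, -3.99893690e-05]), 'eef_pos': array([185.03560575, 596.50903528, 230.55039774]), 'tcp_rot': array([-3.14158335e+00,  1.38420643e-03,  1.26998485e+00]), 'contact_force': array([-1.10367167, -0.36499514,  0.11336272]), 'wrist_torque': array([0.02200113, 0.03594672, 0.02148248]), 'opening': 0.9977039539761755}
18.700000000000003
scene {'fx': 507.9708850398959, 'fy': 507.9708850398959, 'cx': 318.0870038620071, 'cy': 198.06499986294776, 'distortion': array([-0.13999462,  0.        ,  0.        ,  0.        ,  0.        ]), 'R': array([[-0.77615679,  0.63052793, -0.0038945 ],
       [ 0.4065495 ,  0.49570729, -0.76745801],
       [-0.48197317, -0.59725105, -0.64108739]]), 't': array([ 373.28924196, -127.59101462, 1566.71043801])}
side {'fx': 430.0248007761577, 'fy': 430.0248007761577, 'cx': 312.6449693361735, 'cy': 199.966542003095, 'distortion': array([-0.11994696,  0.        ,  0.        ,  0.        ,  0.        ]), 'R': array([[ 0.87795143, -0.47840952, -0.01804502],
       [-0.3572071 , -0.62950041, -0.69002342],
       [ 0.31875442,  0.61225285, -0.72356206]]), 't': array([-430.16244321,  230.39944312, 1362.6466847 ])}
wrist {'fx': 338.368505960994, 'fy': 338.368505960994, 'cx': 323.03530624721424, 'cy': 198.6949691192012, 'distortion': array([-0.02737911,  0.        ,  0.        ,  0.        ,  0.        ]), 'R': array([[ 2.96791636e-01,  9.54941996e-01, -7.13472024e-04],
       [ 9.04420085e-01, -2.80849701e-01,  3.21166241e-01],
       [ 3.06494753e-01, -9.59647327e-02, -9.47022564e-01]]), 't': array([-624.27478393,  -41.19937   ,  381.27641449])}
```

View pics/scene0.png

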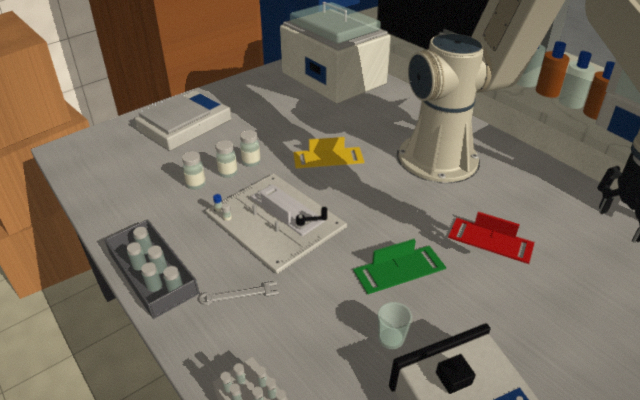

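View pics/side0.png

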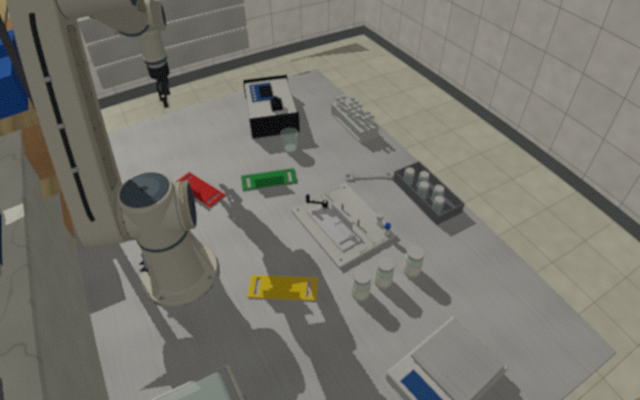

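View pics/wrist0.png

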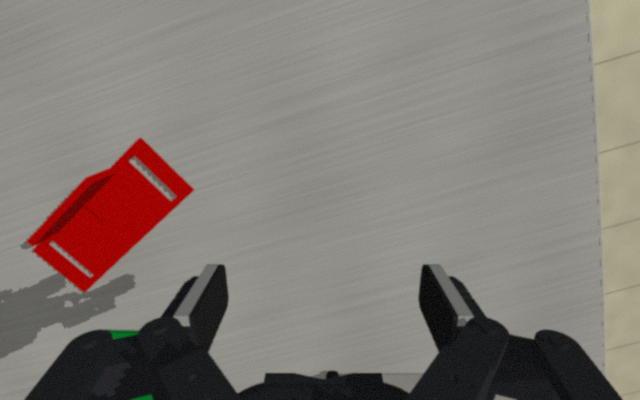

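Fence-shaped things in the scene view are silver on the white plate (288,205), yellow (328,155), green (400,265) and red (492,238). By the description I choose the silver one on the plate, and I'll check it in a crop.

Run:
```python
import cv2
a=cv2.imread("pics/scene0.png")[165:275,195:355]; cv2.imwrite("pics/c1.png",cv2.resize(a,None,fx=5,fy=5,interpolation=cv2.INTER_CUBIC))
a=cv2.imread("pics/side0.png")[170:275,280:420]; cv2.imwrite("pics/c2.png",cv2.resize(a,None,fx=5,fy=5,interpolation=cv2.INTER_CUBIC))
```

```text
(no output)
```

View pics/c1.png

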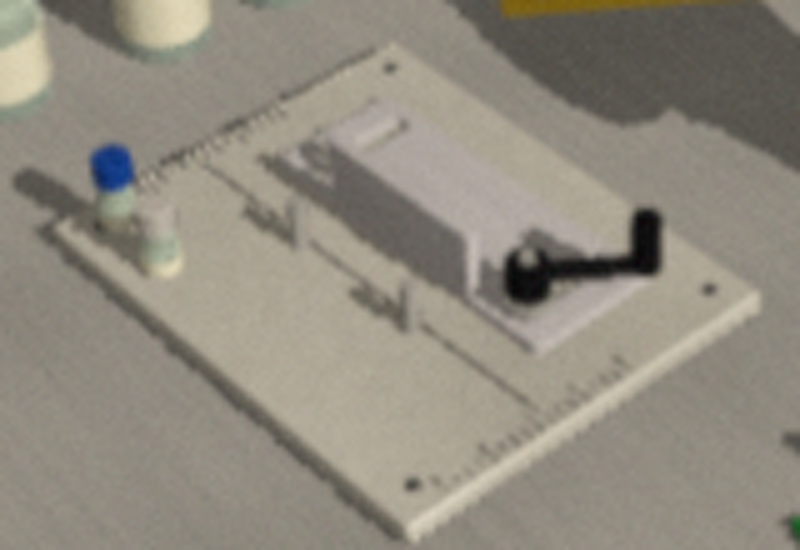

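View pics/c2.png

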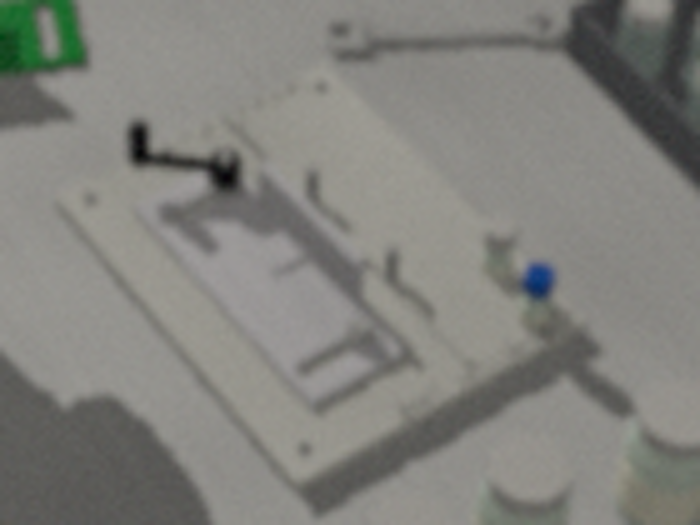

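```bash
cat > h.py <<'E'
import numpy as np, cv2
def P(p): return dict(K=np.array([[p["fx"],0,p["cx"]],[0,p["fy"],p["cy"]],[0,0,1]]),D=np.array(p["distortion"]),R=np.array(p["R"]),t=np.array(p["t"]))
def ray(p,uv):
    c=P(p); n=cv2.undistortPoints(np.array([[uv]],float),c["K"],c["D"])[0,0]
    return -c["R"].T@c["t"], c["R"].T@np.array([n[0],n[1],1])
def onz(p,uv,z):
    o,d=ray(p,uv); return o+d*(z-o[2])/d[2]
def proj(p,X):
    c=P(p); return cv2.projectPoints(np.array(X,float).reshape(-1,1,3),cv2.Rodrigues(c["R"])[0],c["t"],c["K"],c["D"])[0][:,0]
E
python3 - <<'E'
from rig import vision
from h import *
np.set_printoptions(precision=1,suppress=True)
s=vision.camera_params("scene"); d=vision.camera_params("side")
S=dict(nr=((395,45),16),nl=((758,295),16),fl=((407,530),16),fr=((55,228),16),pinR=((297,203),46),pinL=((407,282),46),grip=((648,212),80),gripbot=((648,265),46),hub=((527,265),48))
D=dict(nr=((318,488),16),nl=((62,203),16),fl=((325,70),16),fr=((595,343),16),pinR=((392,253),46),pinL=((312,175),46),grip=((139,125),80),gripbot=((139,155),46),hub=((225,170),48))
for k in S:
    a=onz(s,(195+S[k][0][0]/5,165+S[k][0][1]/5),S[k][1]); b=onz(d,(280+D[k][0][0]/5,170+D[k][0][1]/5),D[k][1])
    print(k,a,b)
E
```

```text
nr [ 456.5 -233.5   16. ] [ 463.7 -251.8   16. ]
nl [435.1  60.4  16. ] [432.6  43.4  16. ]
fl [670.1  77.8  16. ] [664.   66.3  16. ]
fr [ 691.7 -217.3   16. ] [ 684.2 -243.7   16. ]
pinR [ 596.5 -120.9   46. ] [ 594.  -131.3   46. ]
pinL [587.4 -34.8  46. ] [584.5 -43.8  46. ]
grip [484.6  30.7  80. ] [488.1  28.4  80. ]
gripbot [485.6  32.1  46. ] [489.2  32.3  46. ]
hub [534.2  -4.9  48. ] [533.5 -11.5  48. ]
```

Run:
```python
from rig import vision, monitor
from h import *
from scipy.spatial.transform import Rotation as Ro
np.set_printoptions(precision=2,suppress=True)
w=P(vision.camera_params("wrist")); s=monitor.sense()
Rt=Ro.from_euler("xyz",s["tcp_rot"]).as_matrix(); p=s["eef_pos"]
c=-w["R"].T@w["t"]; ct=Rt.T@(c-p); Rct=w["R"]@Rt
print("cam in tool",ct); print(Rct)
Xs=[[455,-240,16],[433,52,16],[667,72,16],[688,-228,16],[595,-126,46],[586,-39,46],[487,30,64]]
for tgt,yaw in [((500,-90,330),-1.5),((540,-90,330),-1.5)]:
    R2=Ro.from_euler("xyz",[np.pi,0,yaw]).as_matrix(); R=Rct@R2.T; c2=np.array(tgt)+R2@ct
    q=dict(vision.camera_params("wrist")); q["R"]=R; q["t"]=-R@c2
    print(proj(q,Xs))
    print("dp",Rt.T@(np.array(tgt)-p),"rotvec",Ro.from_matrix(Rt.T@R2).as_rotvec())
```

```text
cam in tool [  -0.16  -83.07 -143.26]
[[ 1.    0.   -0.  ]
 [-0.    0.95 -0.32]
 [ 0.    0.32  0.95]]
[[426.49 187.58]
 [219.63 188.61]
 [198.64   2.36]
 [448.05   2.49]
 [358.71  76.28]
 [285.45  78.82]
 [225.08 159.38]]
dp [-562.59  504.21  -98.65] rotvec [0.   0.   2.77]
[[421.88 213.88]
 [220.4  214.86]
 [199.81  38.27]
 [442.37  38.33]
 [355.39 110.63]
 [284.26 113.04]
 [225.76 190.31]]
dp [-550.74  542.42  -98.67] rotvec [0.   0.   2.77]
```

The crop confirms the silver fence. It has studs in its slots, the black lever on the left stud and two pins ahead of it. Next I move above the plate for a close look.

```bash
python3 -m inch '[{"dp":[-90,90,-50],"angular":[0,0,0.4],"fingers":255},{"dp":[-550,520,-50],"angular":[0,0,2.77],"fingers":255},{"dp":[-550,520,-50],"angular":[0,0,2.77],"fingers":255},{"dp":[-550,520,-50],"angular":[0,0,2.77],"fingers":255},{"dp":[-550,520,-50],"angular":[0,0,2.77],"fingers":255},{"dp":[-550,520,-50],"angular":[0,0,2.77],"fingers":255},{"dp":[-550,520,-50],"angular":[0,0,2.77],"fingers":255},{"dp":[-550,520,-50],"angular":[0,0,2.77],"fingers":255},{"dp":[-550,520,-50],"angular":[0,0,2.77],"fingers":255},{"dp":[-550,520,-50],"angular":[0,0,2.77],"fingers":255},{"dp":[-550,520,-50],"angular":[0,0,2.77],"fingers":255},{"dp":[-550,520,-50],"angular":[0,0,2.77],"fingers":255}]'; python3 -c "
from rig import monitor;s=monitor.sense();print(s['eef_pos'],s['tcp_rot'])"
```

```text
clock: 1.15
eef_pos: [404.7, 149.5, 268.9]
tcp_rot: [-3.141, -0.0, -0.236]
contact_force: [0.7, 0.3, -0.2]
opening: 0.0
[404.73573002 149.45749908 268.91291649] [-3.14133275e+00 -3.84860519e-04 -2.35903944e-01]
```

```bash
python3 -m inch '[{"dp":[167,201,19],"angular":[0,0,1.26],"fingers":255},{"dp":[167,201,19],"angular":[0,0,1.26],"fingers":255},{"dp":[167,201,19],"angular":[0,0,1.26],"fingers":255},{"dp":[167,201,19],"angular":[0,0,1.26],"fingers":255},{"dp":[167,201,19],"angular":[0,0,1.26],"fingers":255},{"dp":[167,201,19],"angular":[0,0,1.26],"fingers":255},{"dp":[167,201,19],"angular":[0,0,1.26],"fingers":255},{"dp":[167,201,19],"angular":[0,0,1.26],"fingers":255},{"dp":[167,201,19],"angular":[0,0,1.26],"fingers":255},{"dp":[167,201,19],"angular":[0,0,1.26],"fingers":255},{"dp":[167,201,19],"angular":[0,0,1.26],"fingers":255},{"dp":[167,201,19],"angular":[0,0,1.26],"fingers":255}]'
python3 - <<'E'
from rig import vision,monitor
import pickle,cv2
p=vision.camera_params("wrist"); im,d=vision.grab_frame("wrist")
pickle.dump((p,im,d),open("w1.pkl","wb")); cv2.imwrite("pics/w1.png",im)
E
```

```text
clock: 2.15
eef_pos: [521.1, -82.4, 249.5]
tcp_rot: [3.141, 0.0, -1.487]
contact_force: [-0.6, 0.6, -0.6]
opening: -0.001
```

View pics/w1.png

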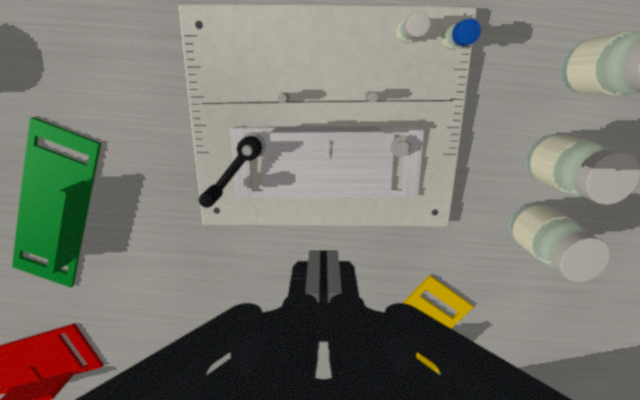

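The wrist view shows the whole plate, pins at (284,97) and (373,96), hub (249,147), grip (208,198) and fence web around (330,130). I'll zoom in to measure.

Run:
```python
import pickle,cv2
p,im,d=pickle.load(open("w1.pkl","rb"))
cv2.imwrite("pics/w1c.png",cv2.resize(im[75:235,190:460],(800,474),interpolation=cv2.INTER_CUBIC))
```

```text
(no output)
```

View pics/w1c.png

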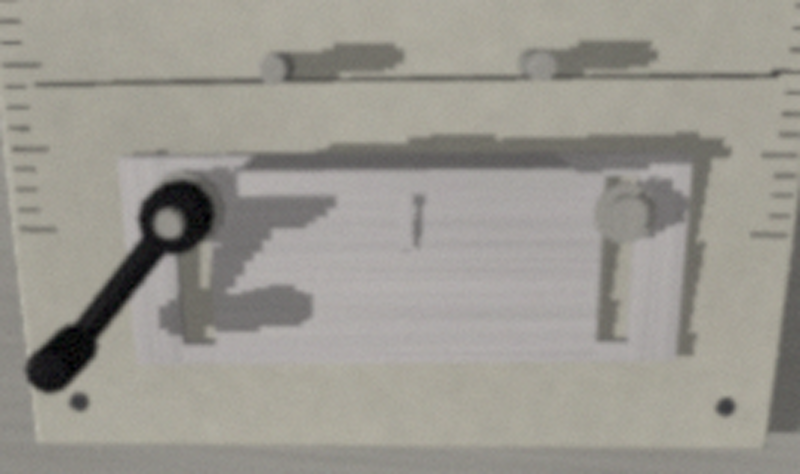

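```bash
cat >> h.py <<'E'
def cloud(p,d):
    c=P(p); v,u=np.mgrid[0:d.shape[0],0:d.shape[1]]
    n=cv2.undistortPoints(np.stack([u,v],-1).reshape(-1,1,2).astype(float),c["K"],c["D"])[:,0]
    z=d.reshape(-1,1).astype(float); X=(np.hstack([n*z,z])-c["t"])@c["R"]
    return X.reshape(d.shape+(3,))
E
python3 - <<'E'
import pickle
from h import *
np.set_printoptions(precision=1,suppress=True)
p,im,d=pickle.load(open("w1.pkl","rb"))
def px(x,y): return (190+x*270/800,75+y*160/474)
for n,x,y,z in [("lineL",40,84,16),("lineR",775,74,16),("nl",38,442,16),("nr",765,447,16),("pinLtop",276,63,46),("pinRtop",540,62,46),("hub",176,215,50),("studtop",168,222,52),("griptop",48,370,80),("footNL",137,362,22),("footNR",678,357,22)]:
    print(n,onz(p,px(x,y),z))
X=cloud(p,d); b=X[80:230,190:460]
m=(d[80:230,190:460]>0)
for lo,hi in [(36,44),(44,50),(50,58),(58,68),(68,76),(76,86)]:
    k=m&(b[...,2]>lo)&(b[...,2]<hi); q=b[k]
    if len(q): print(lo,hi,len(q),q.min(0),q.max(0))
k=m&(b[...,2]>58)&(b[...,2]<68)&(b[...,1]<-20)
q=b[k]; print(len(q),q.mean(0)); 
if len(q)>10:
    print(q.min(0),q.max(0)); 
    a=np.polyfit(q[:,1],q[:,0],1); print("slope",a, q[:,0].std())
print(X[150,330],X[100,330], X[230,330])
E
```

```text
lineL [573.3  51.6  16. ]
lineR [ 599.  -214.4   16. ]
nl [431.1  56.5  16. ]
nr [ 453.7 -240.1   16. ]
pinLtop [588.7 -37.1  46. ]
pinRtop [ 596.3 -124.5   46. ]
hub [535.8  -5.6  50. ]
studtop [533.6  -3.3  52. ]
griptop [486.6  29.9  80. ]
footNL [471.2  14.5  22. ]
footNR [ 490.9 -195.7   22. ]
36 44 222 [ 529.3 -169.7   36. ] [599.8   0.2  44. ]
44 50 306 [ 483.3 -136.    44. ] [599.9  33.6  49.9]
50 58 839 [ 482.7 -136.    50. ] [565.1  33.7  58. ]
58 68 1184 [ 483.3 -137.3   58. ] [565.4  34.4  67.8]
68 76 56 [481.8  22.6  68. ] [494.2  34.5  75.8]
76 86 201 [478.8  23.   76.3] [494.2  37.2  81.9]
1055 [556.6 -82.2  64.2]
[ 547.6 -137.3   58. ] [565.4 -28.1  66.7]
slope [ -0.1 549. ] 3.8388799940425185
[535.1 -88.7  22.5] [587.8 -84.   17.6] [429.4 -98.6  -0.1]
```

```bash
python3 -m inch '[{"dp":[3,0,40],"angular":[0,0,0],"fingers":255},{"dp":[3,0,80],"angular":[0,0,0],"fingers":255},{"dp":[3,0,120],"angular":[0,0,0],"fingers":255},{"dp":[3,0,160],"angular":[0,0,0],"fingers":255},{"dp":[3,0,190],"angular":[0,0,0],"fingers":255},{"dp":[3,0,205],"angular":[0,0,0],"fingers":255},{"dp":[3,0,212],"angular":[0,0,0],"fingers":255},{"dp":[3,0,215],"angular":[0,0,0],"fingers":255},{"dp":[3,0,215],"angular":[0,0,0],"fingers":255},{"dp":[3,0,215],"angular":[0,0,0],"fingers":255}]'
python3 - <<'E'
from rig import vision,monitor
import pickle,cv2
p=vision.camera_params("wrist"); im,d=vision.grab_frame("wrist")
pickle.dump((p,im,d),open("w2.pkl","wb")); cv2.imwrite("pics/w2.png",im)
E
```

```text
clock: 3.03
eef_pos: [522.4, -85.4, 35.8]
tcp_rot: [-3.14, -0.0, -1.489]
contact_force: [0.3, 1.2, 0.7]
opening: -0.001
```

View pics/w2.png

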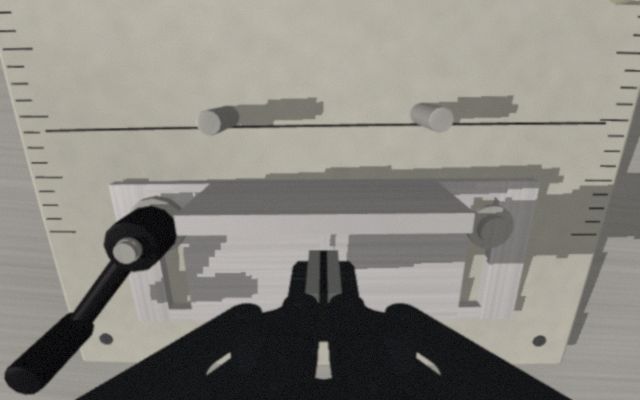

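The fingertips sit centred behind the web (finger col 322, web middle about col 325). I'll push slowly along tool -y.

```bash
python3 -m inch '[{"dp":[0,-3,0],"angular":[0,0,0],"fingers":255},{"dp":[0,-6,0],"angular":[0,0,0],"fingers":255},{"dp":[0,-9,0],"angular":[0,0,0],"fingers":255},{"dp":[0,-12,0],"angular":[0,0,0],"fingers":255},{"dp":[0,-14,0],"angular":[0,0,0],"fingers":255},{"dp":[0,-16,0],"angular":[0,0,0],"fingers":255},{"dp":[0,-18,0],"angular":[0,0,0],"fingers":255},{"dp":[0,-20,0],"angular":[0,0,0],"fingers":255},{"dp":[0,-22,0],"angular":[0,0,0],"fingers":255},{"dp":[0,-24,0],"angular":[0,0,0],"fingers":255}]';python3 -m inch '[{"dp":[0,-1,0],"angular":[0,0,0],"fingers":255},{"dp":[0,-2,0],"angular":[0,0,0],"fingers":255},{"dp":[0,-3,0],"angular":[0,0,0],"fingers":255},{"dp":[0,-4,0],"angular":[0,0,0],"fingers":255},{"dp":[0,-5,0],"angular":[0,0,0],"fingers":255},{"dp":[0,-6,0],"angular":[0,0,0],"fingers":255}]'
python3 - <<'E'
from rig import vision,monitor
import pickle,cv2
p=vision.camera_params("wrist"); im,d=vision.grab_frame("wrist")
pickle.dump((p,im,d),open("w3.pkl","wb")); cv2.imwrite("pics/w3.png",im)
E
```

```text
clock: 3.92
eef_pos: [544.3, -83.3, 34.4]
tcp_rot: [3.139, 0.0, -1.49]
contact_force: [-4.4, 0.6, 3.9]
opening: -0.0
clock: 4.42
eef_pos: [551.4, -82.9, 34.6]
tcp_rot: [3.142, -0.0, -1.49]
contact_force: [-2.1, 0.5, -0.5]
opening: -0.002
```

View pics/w3.png

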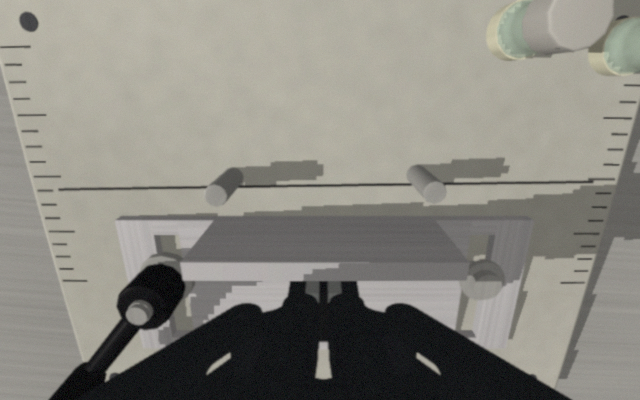

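Fence is moving, drag about 2–4 N. The pins' bases are near row 180 and the web's foot edge is at row 215–220. I'll measure the remaining gap.

```bash
cat >> h.py <<'E'
def gap(f,psi=0.085):
    import pickle
    p,im,d=pickle.load(open(f,"rb")); X=cloud(p,d); 
    e=np.array([np.cos(psi),np.sin(psi),0]); n=np.array([-np.sin(psi),np.cos(psi),0])
    o=np.array([592.5,-81,0]); Q=X-o; a=Q@e; b=Q@n; z=X[...,2]; v=d>0
    k=v&(z>61)&(z<68)&(abs(b)<50)&(a<0)&(a>-60)
    print("webtop",k.sum(),a[k].mean(),np.percentile(a[k],[2,98]),"slope(a per b)",np.polyfit(b[k],a[k],1)[0], "zmean",z[k].mean())
    k=v&(z>28)&(z<60)&(abs(b)<50)&(a<5)&(a>-45)&(abs(abs(b)-45)>8)   # front face
    g=k&(b>-55)
    for s in (-1,1):
        q=v&(z>30)&(z<44.)&(abs(b-45*s)<9)&(a>-9)&(a<9); t=v&(z>44)&(z<48)&(abs(b-45*s)<9)&(a>-9)&(a<9)
        print("pin",s,q.sum(),a[q].mean() if q.any() else 0,"top",t.sum(),a[t].mean() if t.any() else 0,b[t].mean() if t.any() else 0, a[t].min() if t.any() else 0)
E
python3 -c "
from h import *
np.set_printoptions(precision=2,suppress=True)
gap('w2.pkl');gap('w3.pkl')"
```

```text
webtop 6661 -36.911848339345326 [-59.58 -32.2 ] slope(a per b) -0.006812521535405389 zmean 64.35933332662904
pin -1 229 0.27518078820643355 top 520 -0.6778611482737836 -43.7900304840962 -5.328810465704336
pin 1 224 -0.5207849084408949 top 522 -1.5349189199403726 45.349894077146786 -6.267832770688281
webtop 6454 -26.188769769488832 [-34.48 -22.04] slope(a per b) 0.0035358025420542684 zmean 64.32076146856828
pin -1 275 2.026437627153397 top 463 -0.27575778446012694 -43.62834653726087 -5.889606948085191
pin 1 272 1.1998267430088239 top 456 -1.183151146619601 45.28195473402894 -6.570959083179318
```

```bash
python3 -m inch '[{"dp":[0,-1,0],"angular":[0,0,0],"fingers":255},{"dp":[0,-2,0],"angular":[0,0,0],"fingers":255},{"dp":[0,-3,0],"angular":[0,0,0],"fingers":255},{"dp":[0,-4,0],"angular":[0,0,0],"fingers":255},{"dp":[0,-5,0],"angular":[0,0,0],"fingers":255},{"dp":[0,-6,0],"angular":[0,0,0],"fingers":255},{"dp":[0,-7,0],"angular":[0,0,0],"fingers":255},{"dp":[0,-8,0],"angular":[0,0,0],"fingers":255},{"dp":[0,-9,0],"angular":[0,0,0],"fingers":255},{"dp":[0,-10,0],"angular":[0,0,0],"fingers":255}]'; python3 -m inch '[{"dp":[0,-0.5,0],"angular":[0,0,0],"fingers":255},{"dp":[0,-1,0],"angular":[0,0,0],"fingers":255},{"dp":[0,-1.5,0],"angular":[0,0,0],"fingers":255},{"dp":[0,-2,0],"angular":[0,0,0],"fingers":255}]';python3 - <<'E'
from rig import vision,monitor
import pickle,cv2
p=vision.camera_params("wrist"); im,d=vision.grab_frame("wrist")
pickle.dump((p,im,d),open("w4.pkl","wb")); cv2.imwrite("pics/w4.png",im)
from h import gap
gap("w4.pkl")
E
```

```text
clock: 5.3
eef_pos: [561.4, -82.1, 34.7]
tcp_rot: [3.142, 0.0, -1.49]
contact_force: [-2.9, 0.1, 1.0]
opening: -0.002
clock: 5.63
eef_pos: [563.3, -82.0, 34.7]
tcp_rot: [3.141, 0.0, -1.49]
contact_force: [-2.7, -0.1, 0.6]
opening: 0.001
webtop 6413 -14.339565727358663 [-22.5954768  -10.14270762] slope(a per b) 0.003826684468198586 zmean 64.34041039475424
pin -1 290 2.238397590972759 top 437 -0.10384850789860679 -43.59604478722673 -5.533391756628333
pin 1 293 1.350561149865905 top 430 -1.0629411468320786 45.328439163489115 -6.5974067510744385
```

View pics/w4.png

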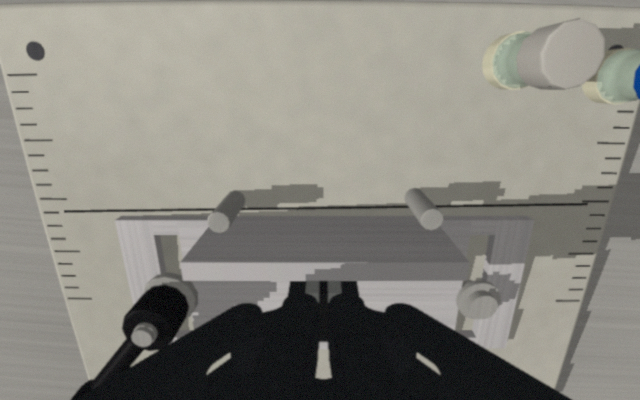

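About 4 mm to go at the pins (web front at -10, pins at -6). I'll creep from here.

```bash
python3 -m inch '[{"dp":[0,-0.5,0],"angular":[0,0,0],"fingers":255},{"dp":[0,-1,0],"angular":[0,0,0],"fingers":255},{"dp":[0,-1.5,0],"angular":[0,0,0],"fingers":255},{"dp":[0,-1.8,0],"angular":[0,0,0],"fingers":255},{"dp":[0,-2.1,0],"angular":[0,0,0],"fingers":255}]'; python3 -m inch '[{"dp":[0,-0.25,0],"angular":[0,0,0],"fingers":255},{"dp":[0,-0.5,0],"angular":[0,0,0],"fingers":255}]'; python3 -m inch '[{"dp":[0,-0.25,0],"angular":[0,0,0],"fingers":255},{"dp":[0,-0.5,0],"angular":[0,0,0],"fingers":255}]'
```

```text
clock: 6.1
eef_pos: [565.5, -81.8, 34.7]
tcp_rot: [3.142, -0.0, -1.49]
contact_force: [-2.8, 0.1, 1.7]
opening: 0.003
clock: 6.27
eef_pos: [565.9, -81.8, 34.7]
tcp_rot: [3.141, 0.0, -1.49]
contact_force: [-3.0, -0.5, 1.2]
opening: 0.002
clock: 6.43
eef_pos: [566.4, -81.7, 34.7]
tcp_rot: [3.141, 0.0, -1.49]
contact_force: [-2.9, -0.5, 2.0]
opening: -0.002
```

```bash
python3 -m inch '[{"dp":[0,-0.2,0],"angular":[0,0,0],"fingers":255},{"dp":[0,-0.4,0],"angular":[0,0,0],"fingers":255}]'|grep force; python3 -m inch '[{"dp":[0,-0.2,0],"angular":[0,0,0],"fingers":255},{"dp":[0,-0.4,0],"angular":[0,0,0],"fingers":255}]'|grep force;python3 - <<'E'
from rig import vision,monitor
import pickle,cv2
p=vision.camera_params("wrist"); im,d=vision.grab_frame("wrist")
pickle.dump((p,im,d),open("w5.pkl","wb")); cv2.imwrite("pics/w5.png",im)
from h import gap
gap("w5.pkl"); print(monitor.sense()["contact_force"],monitor.sense()["eef_pos"])
E
```

```text
contact_force: [-3.2, -0.0, 1.6]
contact_force: [-4.2, 0.3, 3.5]
webtop 6457 -10.547480033265881 [-18.84120374  -6.36024975] slope(a per b) 0.003778730400443327 zmean 64.32409419457113
pin -1 579 -2.047881427704297 top 589 -2.1458680739717404 -43.99026189395901 -7.87740727965275
pin 1 540 -2.1149693873711244 top 559 -2.4208740187181528 45.23653914258744 -7.4940371191873485
[-4.53557152 -1.07478909  2.14350416] [567.05694177 -81.66015595  34.70703353]
```

```bash
python3 -m inch '[{"dp":[0,-0.15,0],"angular":[0,0,0],"fingers":255},{"dp":[0,-0.3,0],"angular":[0,0,0],"fingers":255}]'|egrep 'force|eef'; python3 -m inch '[{"dp":[0,-0.15,0],"angular":[0,0,0],"fingers":255},{"dp":[0,-0.15,0],"angular":[0,0,0],"fingers":255}]'|egrep 'force|eef'
```

```text
eef_pos: [567.1, -81.6, 34.7]
contact_force: [-6.0, -1.6, 4.6]
eef_pos: [567.1, -81.7, 34.7]
contact_force: [-5.3, -0.5, 4.5]
```

View pics/w5.png

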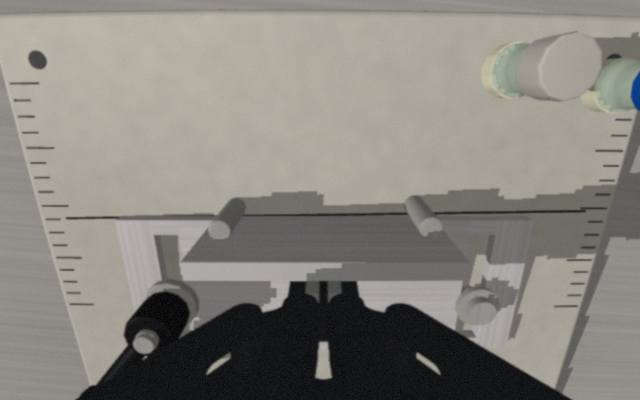

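TCP has stalled at 567.1 and the force is rising, so it has reached the pins. I'll add a little more.

```bash
python3 -m inch '[{"dp":[0,-0.15,0],"angular":[0,0,0],"fingers":255},{"dp":[0,-0.3,0],"angular":[0,0,0],"fingers":255}]'|egrep 'force|eef'; python3 -m inch '[{"dp":[0,-0.15,0],"angular":[0,0,0],"fingers":255},{"dp":[0,-0.3,0],"angular":[0,0,0],"fingers":255}]'|egrep 'force|eef'; python3 -m inch '[{"dp":[0,-0.15,0],"angular":[0,0,0],"fingers":255},{"dp":[0,-0.15,0],"angular":[0,0,0],"fingers":255}]'|egrep 'force|eef'
```

```text
eef_pos: [567.1, -81.6, 34.7]
contact_force: [-6.7, -1.2, 5.1]
eef_pos: [567.2, -81.6, 34.6]
contact_force: [-8.7, -1.3, 6.8]
eef_pos: [567.1, -81.6, 34.6]
contact_force: [-9.1, -0.7, 7.6]
```

```bash
python3 -m inch '[{"dp":[0,0,0],"angular":[0,0,0],"fingers":255},{"dp":[0,0,0],"angular":[0,0,0],"fingers":255},{"dp":[0,0,0],"angular":[0,0,0],"fingers":255}]'|egrep 'force|eef'
python3 - <<'E'
from rig import vision,monitor
import pickle,cv2
p=vision.camera_params("wrist"); im,d=vision.grab_frame("wrist")
pickle.dump((p,im,d),open("w6.pkl","wb")); cv2.imwrite("pics/w6.png",cv2.resize(im[180:300,170:490],(800,300),interpolation=cv2.INTER_CUBIC))
from h import *
gap("w6.pkl")
X=cloud(p,d); psi=.085
e=np.array([np.cos(psi),np.sin(psi),0]); n=np.array([-np.sin(psi),np.cos(psi),0])
Q=X-np.array([592.5,-81,0]);a=Q@e;b=Q@n;z=X[...,2]
# web front face fit away from pins
k=(d>0)&(z>28)&(z<60)&(abs(b)<48)&(a>-12)&(a<0)&(abs(abs(b)-45)>10)
for z0 in (30,36,42,48,54,):
    kk=k&(abs(z-z0)<3)
    if kk.sum()>20: print(z0,kk.sum(),np.polyfit(b[kk],a[kk],1))
# edge of top of web per column b
for b0 in range(-50,51,10):
    kk=(d>0)&(z>62)&(abs(b-b0)<3)&(a<0)&(a>-25)
    if kk.any(): print(b0,np.round(np.percentile(a[kk],[5,95]),1))
E
```

```text
eef_pos: [567.2, -81.6, 34.6]
contact_force: [-7.4, -2.0, 6.8]
webtop 6442 -10.354229483097324 [-18.69540227  -6.20145326] slope(a per b) 0.004178923823338948 zmean 64.31698401865255
pin -1 573 -2.02038540103094 top 591 -2.044101974100219 -43.91206404755962 -7.695544180809995
pin 1 528 -1.9740650911614361 top 573 -2.4895511514921465 45.11210617921136 -7.450122075673589
30 612 [ 5.05864173e-03 -6.76120697e+00]
36 805 [ 5.58038402e-03 -6.73452792e+00]
42 936 [ 5.97579193e-03 -6.73679854e+00]
48 1018 [ 4.54305432e-03 -6.71380869e+00]
54 1159 [ 4.65183783e-03 -6.69116743e+00]
-50 [-14.6  -7.2]
-40 [-17.9  -8.4]
-30 [-21.4  -7.7]
-20 [-23.1  -7.2]
-10 [-14.4  -7.7]
0 [-22.   -7.8]
10 [-14.3  -7.6]
20 [-19.9  -7. ]
30 [-22.   -7.2]
40 [-21.2  -8.2]
50 [-14.2  -7. ]
```

View pics/w6.png

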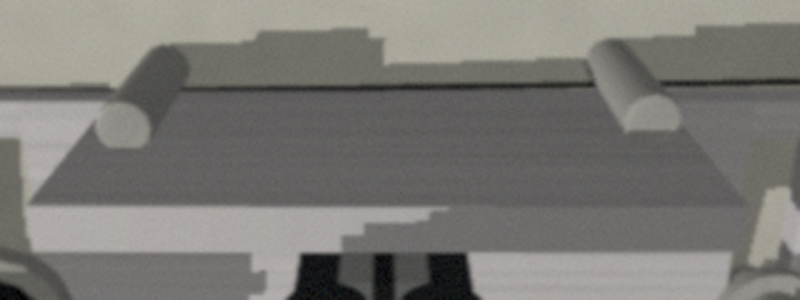

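Web looks seated on both pins, (219,230) and (431,225). I'll check squareness with pin-top rays and the line against the web edges.

Run:
```python
import pickle
from h import *
np.set_printoptions(precision=1,suppress=True)
p,im,d=pickle.load(open("w6.pkl","rb"))
f=lambda x,y:(170+x/2.5,180+y/2.5)
def seg(n,A,B,z):
    a,b=onz(p,f(*A),z),onz(p,f(*B),z); print(n,a,b,"yaw %.4f"%np.arctan2(b[0]-a[0],a[1]-b[1]))
seg("pintops",(123,125),(652,113),46)
seg("line",(0,90),(800,81),16)
seg("webtop rear",(40,249),(730,252),64)
seg("webtop front",(32,205),(743,206),64)
# sub-pixel: dark line rows by column
g=cv2.cvtColor(im,cv2.COLOR_BGR2GRAY)
for u in (75,90,540,560,580):
    c=g[200:228,u]; print(u,200+int(c.argmin()),c.min())
for u in (200,220,240,300,380,400,430,450):
    c=g[250:272,u].astype(int); i=np.abs(np.diff(c)).argmax(); print("webfront",u,250+i+.5)
```

```text
pintops [587.1 -35.5  46. ] [ 596.5 -125.    46. ] yaw 0.1053
line [578.7  -1.2  16. ] [ 593.9 -165.7   16. ] yaw 0.0926
webtop rear [573.3 -27.5  64. ] [ 581.5 -134.7   64. ] yaw 0.0757
webtop front [581.  -26.7  64. ] [ 589.6 -134.9   64. ] yaw 0.0791
75 218 68
90 218 78
540 212 47
560 211 33
580 211 40
webfront 200 261.5
webfront 220 261.5
webfront 240 261.5
webfront 300 262.5
webfront 380 262.5
webfront 400 262.5
webfront 430 262.5
webfront 450 261.5
```

The pin line has yaw ≈0.093–0.105, but the web is at ≈0.079 and flush with my fingertips. That leaves the right pin with a gap of about 1–2 mm. I'll back off, shift 28 mm to the right and nudge that side in.

```bash
python3 -m inch '[{"dp":[0,2,0],"angular":[0,0,0],"fingers":255},{"dp":[0,5,0],"angular":[0,0,0],"fingers":255},{"dp":[5,8,0],"angular":[0,0,0],"fingers":255},{"dp":[18,8,0],"angular":[0,0,0],"fingers":255},{"dp":[28,8,0],"angular":[0,0,0],"fingers":255},{"dp":[28,7,0],"angular":[0,0,0],"fingers":255},{"dp":[28,6,0],"angular":[0,0,0],"fingers":255},{"dp":[28,5,0],"angular":[0,0,0],"fingers":255},{"dp":[28,4,0],"angular":[0,0,0],"fingers":255},{"dp":[28,3.5,0],"angular":[0,0,0],"fingers":255},{"dp":[28,3.5,0],"angular":[0,0,0],"fingers":255}]'
```

```text
clock: 8.87
eef_pos: [567.4, -109.4, 34.7]
tcp_rot: [-3.142, 0.0, -1.49]
contact_force: [-0.5, 0.4, -0.3]
opening: -0.002
```

```bash
python3 -m inch '[{"dp":[0,-0.4,0],"angular":[0,0,0],"fingers":255},{"dp":[0,-0.8,0],"angular":[0,0,0],"fingers":255},{"dp":[0,-1.2,0],"angular":[0,0,0],"fingers":255}]'|egrep 'force|eef'; python3 -m inch '[{"dp":[0,-0.25,0],"angular":[0,0,0],"fingers":255},{"dp":[0,-0.5,0],"angular":[0,0,0],"fingers":255}]'|egrep 'force|eef'; python3 -m inch '[{"dp":[0,-0.25,0],"angular":[0,0,0],"fingers":255},{"dp":[0,-0.5,0],"angular":[0,0,0],"fingers":255}]'|egrep 'force|eef';python3 -m inch '[{"dp":[0,-0.25,0],"angular":[0,0,0],"fingers":255},{"dp":[0,-0.5,0],"angular":[0,0,0],"fingers":255}]'|egrep 'force|eef'
```

```text
eef_pos: [568.4, -109.5, 34.7]
contact_force: [-0.4, -0.3, -0.4]
eef_pos: [568.9, -109.6, 34.7]
contact_force: [0.3, -0.2, -1.1]
eef_pos: [569.3, -109.6, 34.7]
contact_force: [-1.0, -0.7, 0.1]
eef_pos: [569.3, -109.5, 34.6]
contact_force: [-2.9, -0.8, 2.0]
```

```bash
for i in 1; do python3 -m inch '[{"dp":[0,-0.25,0],"angular":[0,0,0],"fingers":255},{"dp":[0,-0.5,0],"angular":[0,0,0],"fingers":255}]'|egrep 'force|eef'; python3 -m inch '[{"dp":[0,-0.25,0],"angular":[0,0,0],"fingers":255},{"dp":[0,-0.5,0],"angular":[0,0,0],"fingers":255}]'|egrep 'force|eef';done; python3 -m inch '[{"dp":[0,-0.15,0],"angular":[0,0,0],"fingers":255},{"dp":[0,-0.3,0],"angular":[0,0,0],"fingers":255}]'|egrep 'force|eef'
```

```text
eef_pos: [569.6, -109.5, 34.6]
contact_force: [-4.3, -0.7, 2.5]
eef_pos: [570.3, -109.5, 34.6]
contact_force: [-6.5, -0.6, 2.9]
eef_pos: [570.4, -109.5, 34.6]
contact_force: [-5.7, -1.9, 4.0]
```

```bash
python3 -m inch '[{"dp":[0,-0.15,0],"angular":[0,0,0],"fingers":255},{"dp":[0,-0.3,0],"angular":[0,0,0],"fingers":255}]'|egrep 'force|eef'; python3 -m inch '[{"dp":[0,-0.15,0],"angular":[0,0,0],"fingers":255},{"dp":[0,-0.3,0],"angular":[0,0,0],"fingers":255}]'|egrep 'force|eef'
python3 - <<'E'
from rig import vision,monitor
import pickle,cv2
p=vision.camera_params("wrist"); im,d=vision.grab_frame("wrist")
pickle.dump((p,im,d),open("w7.pkl","wb")); cv2.imwrite("pics/w7.png",im)
E
```

```text
eef_pos: [570.4, -109.5, 34.5]
contact_force: [-7.2, -1.5, 5.2]
eef_pos: [570.4, -109.4, 34.5]
contact_force: [-9.3, -2.2, 5.8]
```

View pics/w7.png

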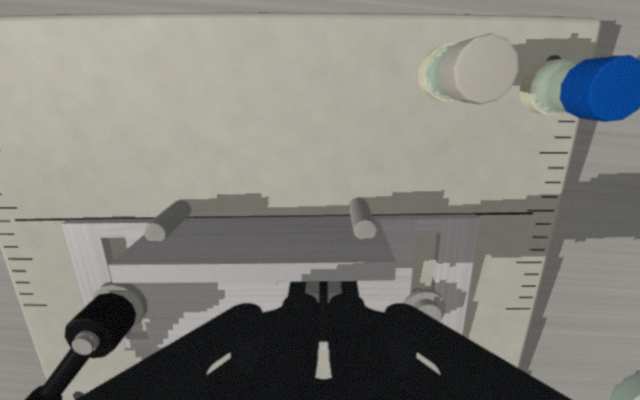

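Run:
```python
import pickle
from h import *
p,im,d=pickle.load(open("w7.pkl","rb"))
g=cv2.GaussianBlur(cv2.cvtColor(im,cv2.COLOR_BGR2GRAY),(9,1),0).astype(int)
def fit(us,lo,hi,mode):
    pts=[]
    for u in us:
        c=g[lo:hi,u]; 
        if mode=="min": w=np.clip(np.median(c)-8-c,0,None); v=(w*np.arange(lo,hi)).sum()/max(w.sum(),1)
        else:
            dd=np.abs(np.diff(c)); w=np.where(np.abs(np.arange(len(dd))-dd.argmax())<=2,dd,0); v=(w*(np.arange(lo,hi-1)+.5)).sum()/w.sum()
        pts.append((u,v))
    a=np.polyfit(*np.array(pts).T,1); return a,np.array(pts)
a1,q1=fit(list(range(20,60,4))+list(range(480,530,4)),206,226,"min"); print(a1, q1[::5].round(1).tolist())
a2,q2=fit([115,130,145,200,230,260,340,360,375,385],255,272,"d"); print(a2,q2.round(1).tolist())
for n,a,z in(("line",a1,16),("web",a2,64)):
    A=onz(p,(120,np.polyval(a,120)),z);B=onz(p,(390,np.polyval(a,390)),z); print(n,A.round(1),B.round(1),np.arctan2(B[0]-A[0],A[1]-B[1]).round(4))
```

```text
[-1.32508977e-02  2.19772324e+02] [[20.0, 219.6], [40.0, 219.2], [480.0, 213.6], [500.0, 213.2], [520.0, 213.0]]
[-1.07125114e-02  2.65634367e+02] [[115.0, 264.3], [130.0, 264.2], [145.0, 263.9], [200.0, 263.7], [230.0, 263.4], [260.0, 263.1], [340.0, 262.1], [360.0, 261.7], [375.0, 261.4], [385.0, 261.4]]
line [578.6  -2.7  16. ] [ 591.9 -142.1   16. ] 0.0956
web [581.2 -30.1  64. ] [ 591.1 -133.2   64. ] 0.0954
```

The web is now parallel to the pin line (0.0954 against 0.0956 rad). I'll repeat a gentle central push, tool aligned, so both pins take contact.

```bash
python3 -m inch '[{"dp":[0,3,0],"angular":[0,0,0],"fingers":255},{"dp":[0,8,0],"angular":[0,0,-0.015],"fingers":255},{"dp":[-12,9,0],"angular":[0,0,-0.015],"fingers":255},{"dp":[-28,9,0],"angular":[0,0,-0.015],"fingers":255},{"dp":[-28,8,0],"angular":[0,0,-0.015],"fingers":255},{"dp":[-28,7,0],"angular":[0,0,-0.015],"fingers":255},{"dp":[-28,6,0],"angular":[0,0,-0.015],"fingers":255},{"dp":[-28,5.5,0],"angular":[0,0,-0.015],"fingers":255},{"dp":[-28,5,0],"angular":[0,0,-0.015],"fingers":255},{"dp":[-28,5,0],"angular":[0,0,-0.015],"fingers":255}]'
```

```text
clock: 11.33
eef_pos: [564.7, -82.2, 34.7]
tcp_rot: [-3.141, -0.0, -1.475]
contact_force: [1.9, 0.6, 0.1]
opening: 0.001
```

```bash
python3 -m inch '[{"dp":[0,-0.4,0],"angular":[0,0,0],"fingers":255},{"dp":[0,-0.8,0],"angular":[0,0,0],"fingers":255},{"dp":[0,-1.2,0],"angular":[0,0,0],"fingers":255},{"dp":[0,-1.6,0],"angular":[0,0,0],"fingers":255}]'|egrep 'force|eef'; python3 -m inch '[{"dp":[0,-0.3,0],"angular":[0,0,0],"fingers":255},{"dp":[0,-0.6,0],"angular":[0,0,0],"fingers":255}]'|egrep 'force|eef'; python3 -m inch '[{"dp":[0,-0.25,0],"angular":[0,0,0],"fingers":255},{"dp":[0,-0.5,0],"angular":[0,0,0],"fingers":255}]'|egrep 'force|eef';python3 -m inch '[{"dp":[0,-0.25,0],"angular":[0,0,0],"fingers":255},{"dp":[0,-0.5,0],"angular":[0,0,0],"fingers":255}]'|egrep 'force|eef'
```

```text
eef_pos: [566.1, -81.8, 34.7]
contact_force: [0.6, -0.5, 0.3]
eef_pos: [566.8, -81.7, 34.7]
contact_force: [-1.0, -0.3, 0.5]
eef_pos: [567.2, -81.6, 34.7]
contact_force: [0.0, -0.2, 0.2]
eef_pos: [567.7, -81.5, 34.7]
contact_force: [-1.7, -0.2, 0.1]
```

```bash
python3 -m inch '[{"dp":[0,-0.25,0],"angular":[0,0,0],"fingers":255},{"dp":[0,-0.5,0],"angular":[0,0,0],"fingers":255}]'|egrep 'force|eef'; python3 -m inch '[{"dp":[0,-0.25,0],"angular":[0,0,0],"fingers":255},{"dp":[0,-0.5,0],"angular":[0,0,0],"fingers":255}]'|egrep 'force|eef';python3 -m inch '[{"dp":[0,-0.25,0],"angular":[0,0,0],"fingers":255},{"dp":[0,-0.5,0],"angular":[0,0,0],"fingers":255}]'|egrep 'force|eef'
```

```text
eef_pos: [567.7, -81.5, 34.6]
contact_force: [-3.1, 0.1, 2.3]
eef_pos: [567.7, -81.5, 34.6]
contact_force: [-6.5, -0.6, 4.8]
eef_pos: [567.8, -81.5, 34.5]
contact_force: [-7.7, -1.1, 5.0]
```

Firm stall at 567.7 with about 5 N above drag and the web squared. I'll hold briefly, back off, lift and look.

```bash
python3 -m inch '[{"dp":[0,0,0],"angular":[0,0,0],"fingers":255},{"dp":[0,0,0],"angular":[0,0,0],"fingers":255},{"dp":[0,0,0],"angular":[0,0,0],"fingers":255},{"dp":[0,2,0],"angular":[0,0,0],"fingers":255},{"dp":[0,6,0],"angular":[0,0,0],"fingers":255},{"dp":[0,14,0],"angular":[0,0,0],"fingers":255},{"dp":[-10,24,-20],"angular":[0,0,0],"fingers":255},{"dp":[-30,34,-60],"angular":[0,0,0],"fingers":255},{"dp":[-50,44,-95],"angular":[0,0,0],"fingers":255},{"dp":[-60,44,-130],"angular":[0,0,0],"fingers":255},{"dp":[-60,44,-150],"angular":[0,0,0],"fingers":255},{"dp":[-60,44,-150],"angular":[0,0,0],"fingers":255}]';  python3 - <<'E'
from rig import vision,monitor
import pickle,cv2
p=vision.camera_params("wrist"); im,d=vision.grab_frame("wrist")
pickle.dump((p,im,d),open("w8.pkl","wb")); cv2.imwrite("pics/w8.png",im); print(monitor.sense()["qpos"])
E
```

```text
clock: 13.67
eef_pos: [522.1, -25.4, 189.6]
tcp_rot: [-3.133, -0.001, -1.474]
contact_force: [0.5, -0.5, -0.4]
opening: 0.004
[-5.21120179e-02  2.40018915e-01  1.90065835e+00  4.71455600e-05
  9.95258520e-01  1.42215311e+00]
```

View pics/w8.png

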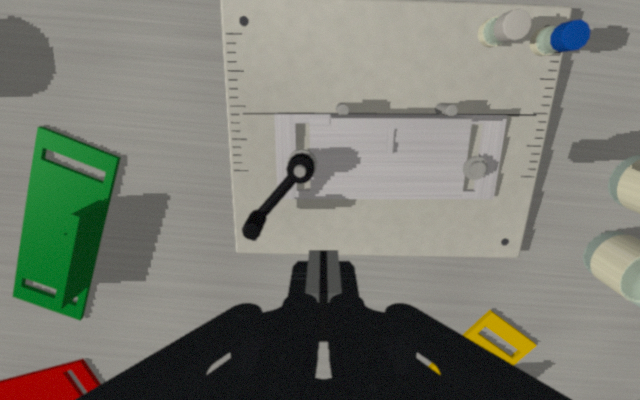

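Fence is still against both pins (343,109) and (447,109). Hub is at (300,169) and grip at (252,230). I'll measure the lever.

Run:
```python
import pickle
from h import *
np.set_printoptions(precision=1,suppress=True)
p,im,d=pickle.load(open("w8.pkl","rb")); X=cloud(p,d); z=X[...,2]
r=np.zeros(d.shape,bool); r[140:245,235:320]=1
k=r&(z>77)&(z<84); q=X[k]; print("grip",k.sum(),q.min(0),q.max(0),(q.min(0)+q.max(0))/2,q.mean(0))
u=np.argwhere(k); print(u.min(0),u.max(0))
crop=im[140:245,230:325]; cv2.imwrite("pics/w8c.png",cv2.resize(crop,None,fx=6,fy=5.6,interpolation=cv2.INTER_CUBIC)[:600])
k=r&(z>40)&(z<75)&(im.max(2)<70)
for v in range(140,240,6):
    us=np.argwhere(k[v]).ravel()
    if len(us): print(v,us.min(),us.max(),z[v,us].round(0)[[0,len(us)//2,-1]])
```

```text
grip 268 [478.9  22.5  77.1] [494.3  38.1  82.1] [486.6  30.3  79.6] [487.   29.9  79.9]
[221 242] [239 261]
158 291 310 [42. 54. 45.]
164 289 313 [55. 54. 51.]
170 287 313 [54. 55. 54.]
176 287 311 [50. 55. 56.]
182 282 303 [50. 51. 53.]
188 277 289 [51. 52. 51.]
194 272 284 [50. 53. 52.]
200 267 278 [52. 53. 52.]
206 261 273 [52. 52. 51.]
212 252 268 [53. 54. 52.]
218 248 265 [66. 68. 53.]
224 260 263 [74. 69. 66.]
```

View pics/w8c.png

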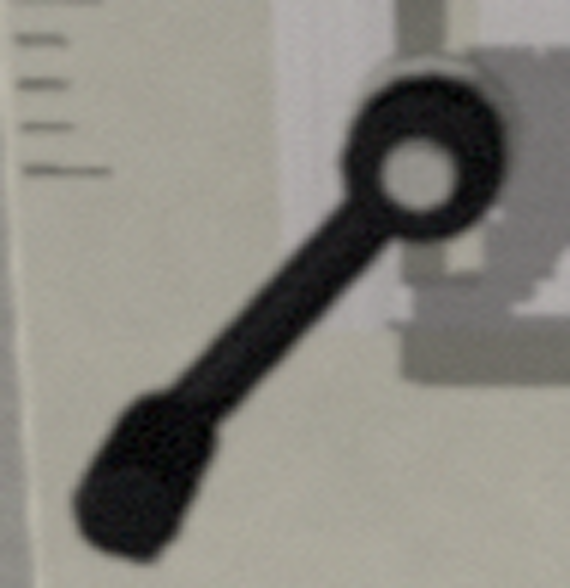

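Run:
```python
import pickle
from h import *
np.set_printoptions(precision=2,suppress=True)
p,im,d=pickle.load(open("w8.pkl","rb")); X=cloud(p,d)
print("stud depth",X[171,300]); g=np.array([486.8,30.1])
for uv,z in [((299.7,171.1),X[171,300,2]),((300.8,168.5),55)]:
    h=onz(p,uv,z)[:2]; v=g-h; print(h,np.hypot(*v),"angle deg rel plate",np.degrees(np.arctan2(v[1],v[0])-0.0955))
m=np.array([592.5,-81]);
```

```text
stud depth [535.29  -4.89  60.04]
[535.18  -4.65] 59.56759720390222 angle deg rel plate 138.83638565158085
[536.26  -5.17] 60.75217144945014 angle deg rel plate 139.0355810382435
```

```bash
python3 -m inch '[{"dp":[-10,5,10],"angular":[0,0,-0.12],"fingers":180},{"dp":[-59,30,40],"angular":[0,0,-2.42],"fingers":180},{"dp":[-59,30,40],"angular":[0,0,-2.42],"fingers":180},{"dp":[-59,30,40],"angular":[0,0,-2.42],"fingers":180},{"dp":[-59,30,40],"angular":[0,0,-2.42],"fingers":180},{"dp":[-59,30,40],"angular":[0,0,-2.42],"fingers":180},{"dp":[-59,30,40],"angular":[0,0,-2.42],"fingers":180},{"dp":[-59,30,40],"angular":[0,0,-2.42],"fingers":180},{"dp":[-59,30,40],"angular":[0,0,-2.42],"fingers":180},{"dp":[-59,30,40],"angular":[0,0,-2.42],"fingers":180},{"dp":[-59,30,40],"angular":[0,0,-2.42],"fingers":180},{"dp":[-59,30,40],"angular":[0,0,-2.42],"fingers":180}]'
```

```text
clock: 14.72
eef_pos: [483.0, 29.6, 143.1]
tcp_rot: [3.142, 0.002, 0.026]
contact_force: [0.2, 0.2, 0.1]
opening: 0.294
```

```bash
python3 -m inch '[{"dp":[4,0,30],"angular":[0,0,-0.92],"fingers":180},{"dp":[4,0,30],"angular":[0,0,-0.92],"fingers":180},{"dp":[4,0,30],"angular":[0,0,-0.92],"fingers":180},{"dp":[4,0,30],"angular":[0,0,-0.92],"fingers":180},{"dp":[4,0,30],"angular":[0,0,-0.92],"fingers":180},{"dp":[4,0,30],"angular":[0,0,-0.92],"fingers":180},{"dp":[4,0,30],"angular":[0,0,-0.92],"fingers":180},{"dp":[4,0,30],"angular":[0,0,-0.92],"fingers":180},{"dp":[4,0,30],"angular":[0,0,-0.92],"fingers":180},{"dp":[4,0,30],"angular":[0,0,-0.92],"fingers":180}]'
python3 - <<'E'
from rig import vision,monitor
import pickle,cv2
p=vision.camera_params("wrist"); im,d=vision.grab_frame("wrist")
cv2.imwrite("pics/w9.png",im)
E
```

```text
clock: 15.55
eef_pos: [487.3, 29.8, 113.6]
tcp_rot: [-3.14, 0.001, 0.938]
contact_force: [-0.7, -0.2, -0.6]
opening: 0.293
```

View pics/w9.png

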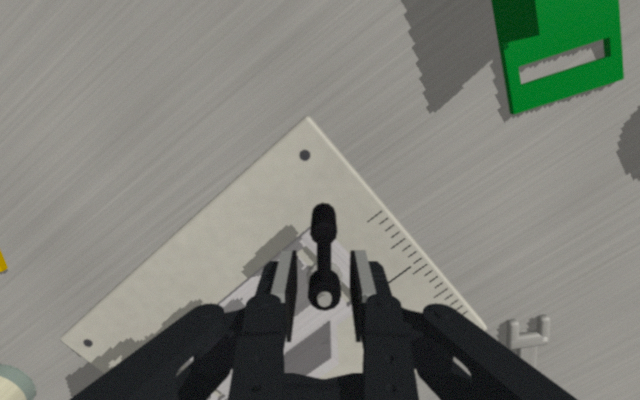

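The grip at (323,215) lies between the two open pads. I'll descend around it.

```bash
python3 -m inch '[{"dp":[0,0,15],"angular":[0,0,0],"fingers":180},{"dp":[0,0,30],"angular":[0,0,0],"fingers":180},{"dp":[0,0,42],"angular":[0,0,0],"fingers":180},{"dp":[0,0,50],"angular":[0,0,0],"fingers":180},{"dp":[0,0,55],"angular":[0,0,0],"fingers":180},{"dp":[0,0,57],"angular":[0,0,0],"fingers":180},{"dp":[0,0,57],"angular":[0,0,0],"fingers":180}]'
python3 - <<'E'
from rig import vision,monitor
import pickle,cv2
p=vision.camera_params("wrist"); im,d=vision.grab_frame("wrist")
cv2.imwrite("pics/w10.png",im)
E
```

```text
clock: 16.18
eef_pos: [488.0, 30.0, 57.4]
tcp_rot: [-3.141, 0.0, 0.94]
contact_force: [0.1, 1.1, 0.8]
opening: 0.295
```

View pics/w10.png

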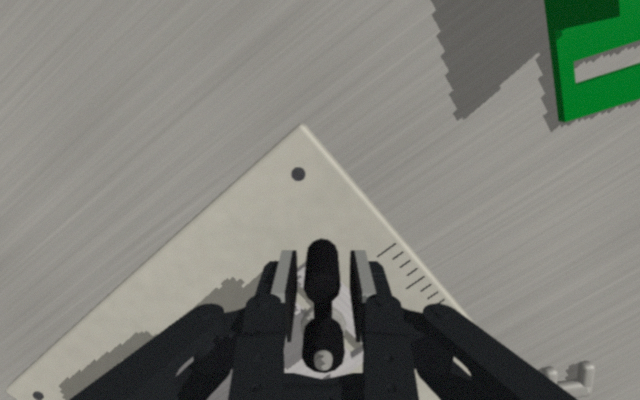

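```bash
cat > f.py <<'E'
from rig import monitor
import numpy as np
s=monitor.sense(); y=s["tcp_rot"][2]; p=s["eef_pos"]; f=s["contact_force"]
t=np.array([np.cos(y),np.sin(y)]); a=np.array([535.5,-5]); v=p[:2]-a
phi=np.arctan2(v[1],v[0])-0.0955
print("t %.2f push %.2f radial %.2f fz %.2f | r %.1f lever~%.3f yaw %.3f"%(s["clock"],-f[:2]@t,f[:2]@v/np.hypot(*v),f[2],np.hypot(*v),np.radians(145)-phi,y))
E
python3 -m inch '[{"dp":[3,0.1,0],"angular":[0,0,0.05],"fingers":180},{"dp":[6,0.3,0],"angular":[0,0,0.1],"fingers":180},{"dp":[9,0.7,0],"angular":[0,0,0.15],"fingers":180},{"dp":[11.9,1.2,0],"angular":[0,0,0.2],"fingers":180}]' >/dev/null; python3 f.py
python3 -m inch '[{"dp":[3,0.1,0],"angular":[0,0,0.05],"fingers":180},{"dp":[3,0.1,0],"angular":[0,0,0.05],"fingers":180}]' >/dev/null; python3 f.py
```

```text
t 16.57 push 6.08 radial -4.02 fz 0.49 | r 58.7 lever~0.313 yaw 0.738
t 16.73 push 3.36 radial -2.56 fz 0.78 | r 58.7 lever~0.369 yaw 0.687
```

```bash
python3 -m inch '[{"dp":[1.5,0,0],"angular":[0,0,0.025],"fingers":180},{"dp":[3,0.1,0],"angular":[0,0,0.05],"fingers":180}]' >/dev/null; python3 f.py
python3 -m inch '[{"dp":[1.5,0,0],"angular":[0,0,0.025],"fingers":180},{"dp":[3,0.1,0],"angular":[0,0,0.05],"fingers":180}]' >/dev/null; python3 f.py
python3 -m inch '[{"dp":[1.5,0,0],"angular":[0,0,0.025],"fingers":180},{"dp":[3,0.1,0],"angular":[0,0,0.05],"fingers":180}]' >/dev/null; python3 f.py
```

```text
t 16.90 push 5.54 radial -3.51 fz 0.74 | r 58.7 lever~0.411 yaw 0.639
t 17.07 push 5.23 radial -3.71 fz 0.88 | r 58.7 lever~0.462 yaw 0.589
t 17.23 push 5.79 radial -3.01 fz 0.38 | r 58.7 lever~0.511 yaw 0.539
```

```bash
python3 -m inch '[{"dp":[1.5,0,0],"angular":[0,0,0.025],"fingers":180},{"dp":[3,0.1,0],"angular":[0,0,0.05],"fingers":180}]' >/dev/null; python3 f.py
python3 -m inch '[{"dp":[1.5,0,0],"angular":[0,0,0.025],"fingers":180},{"dp":[3,0.1,0],"angular":[0,0,0.05],"fingers":180}]' >/dev/null; python3 f.py
python3 -m inch '[{"dp":[1.5,0,0],"angular":[0,0,0.025],"fingers":180},{"dp":[3,0.1,0],"angular":[0,0,0.05],"fingers":180}]' >/dev/null; python3 f.py
```

```text
t 17.40 push 5.78 radial -3.76 fz 1.51 | r 58.7 lever~0.560 yaw 0.489
t 17.57 push 5.89 radial -4.40 fz 1.93 | r 58.7 lever~0.611 yaw 0.439
t 17.73 push 5.49 radial -3.04 fz 2.30 | r 58.7 lever~0.660 yaw 0.389
```

```bash
python3 -m inch '[{"dp":[1.5,0,0],"angular":[0,0,0.025],"fingers":180},{"dp":[3,0.1,0],"angular":[0,0,0.05],"fingers":180}]' >/dev/null; python3 f.py
python3 -m inch '[{"dp":[1.5,0,0],"angular":[0,0,0.025],"fingers":180},{"dp":[3,0.1,0],"angular":[0,0,0.05],"fingers":180}]' >/dev/null; python3 f.py
```

```text
t 17.90 push 5.83 radial -4.19 fz 2.55 | r 58.7 lever~0.710 yaw 0.339
t 18.07 push 5.51 radial -3.41 fz 2.43 | r 58.7 lever~0.759 yaw 0.289
```

```bash
python3 -m inch '[{"dp":[1.5,0,0],"angular":[0,0,0.025],"fingers":180},{"dp":[3,0.1,0],"angular":[0,0,0.05],"fingers":180}]' >/dev/null; python3 f.py
python3 -m inch '[{"dp":[1.5,0,0],"angular":[0,0,0.025],"fingers":180},{"dp":[3,0.1,0],"angular":[0,0,0.05],"fingers":180}]' >/dev/null; python3 f.py
python3 -m inch '[{"dp":[1.5,0,0],"angular":[0,0,0.025],"fingers":180},{"dp":[3,0.1,0],"angular":[0,0,0.05],"fingers":180}]' >/dev/null; python3 f.py
```

```text
t 18.23 push 5.43 radial -3.34 fz 2.56 | r 58.7 lever~0.808 yaw 0.239
t 18.40 push 6.29 radial -3.41 fz 2.48 | r 58.7 lever~0.858 yaw 0.189
t 18.57 push 5.55 radial -3.26 fz 3.44 | r 58.7 lever~0.908 yaw 0.139
```

```bash
python3 -m inch '[{"dp":[1.5,0,0],"angular":[0,0,0.025],"fingers":180},{"dp":[3,0.1,0],"angular":[0,0,0.05],"fingers":180}]' >/dev/null; python3 f.py
python3 -m inch '[{"dp":[1.5,0,0],"angular":[0,0,0.025],"fingers":180},{"dp":[3,0.1,0],"angular":[0,0,0.05],"fingers":180}]' >/dev/null; python3 f.py
python3 -m inch '[{"dp":[1.5,0,0],"angular":[0,0,0.025],"fingers":180},{"dp":[3,0.1,0],"angular":[0,0,0.05],"fingers":180}]' >/dev/null; python3 f.py
```

```text
t 18.73 push 5.41 radial -3.01 fz 3.12 | r 58.7 lever~0.956 yaw 0.089
t 18.90 push 7.61 radial -4.81 fz 4.32 | r 58.7 lever~1.004 yaw 0.039
t 19.07 push 6.77 radial -4.16 fz 4.71 | r 58.6 lever~1.052 yaw -0.011
```

```bash
python3 -m inch '[{"dp":[1.5,0,0],"angular":[0,0,0.025],"fingers":180},{"dp":[3,0.1,0],"angular":[0,0,0.05],"fingers":180}]' >/dev/null; python3 f.py
python3 -m inch '[{"dp":[1.5,0,0],"angular":[0,0,0.025],"fingers":180},{"dp":[3,0.1,0],"angular":[0,0,0.05],"fingers":180}]' >/dev/null; python3 f.py
```

```text
t 19.23 push 7.32 radial -3.41 fz 4.71 | r 58.6 lever~1.099 yaw -0.061
t 19.40 push 8.70 radial -4.02 fz 5.18 | r 58.5 lever~1.147 yaw -0.111
```

```bash
python3 -m inch '[{"dp":[1.5,0,0],"angular":[0,0,0.025],"fingers":180},{"dp":[3,0.1,0],"angular":[0,0,0.05],"fingers":180}]' >/dev/null; python3 f.py
python3 -m inch '[{"dp":[0.8,0,0],"angular":[0,0,0.0125],"fingers":180},{"dp":[1.5,0,0],"angular":[0,0,0.025],"fingers":180}]' >/dev/null; python3 f.py
```

```text
t 19.57 push 8.16 radial -3.68 fz 5.76 | r 58.5 lever~1.195 yaw -0.161
t 19.73 push 9.35 radial -4.32 fz 5.40 | r 58.5 lever~1.219 yaw -0.186
```

```bash
python3 -m inch '[{"dp":[0.8,0,0],"angular":[0,0,0.0125],"fingers":180},{"dp":[1.5,0,0],"angular":[0,0,0.025],"fingers":180}]' >/dev/null; python3 f.py
```

```text
t 19.90 push 8.38 radial -4.69 fz 5.83 | r 58.4 lever~1.243 yaw -0.211
```

Push is about 3 to 3.3 N above free swing (9.35 and 8.4 against 5.6), in the firm range. I'll back the jaw off to the middle of the gap and lift away.

```bash
python3 -m inch '[{"dp":[0,0,0],"angular":[0,0,0],"fingers":180},{"dp":[-2,0,0],"angular":[0,0,0],"fingers":180},{"dp":[-4,0,0],"angular":[0,0,0],"fingers":180},{"dp":[-5,0,0],"angular":[0,0,0],"fingers":180},{"dp":[-5,0,0],"angular":[0,0,0],"fingers":180}]'; python3 f.py
python3 - <<'E'
from rig import vision,monitor
import pickle,cv2
im,d=vision.grab_frame("wrist")
cv2.imwrite("pics/w11.png",im)
E
```

```text
clock: 20.32
eef_pos: [544.7, 54.1, 58.1]
tcp_rot: [-3.141, -0.001, -0.21]
contact_force: [0.1, 0.3, 0.4]
opening: 0.293
t 20.32 push 0.01 radial 0.33 fz 0.39 | r 59.8 lever~1.210 yaw -0.210
```

View pics/w11.png

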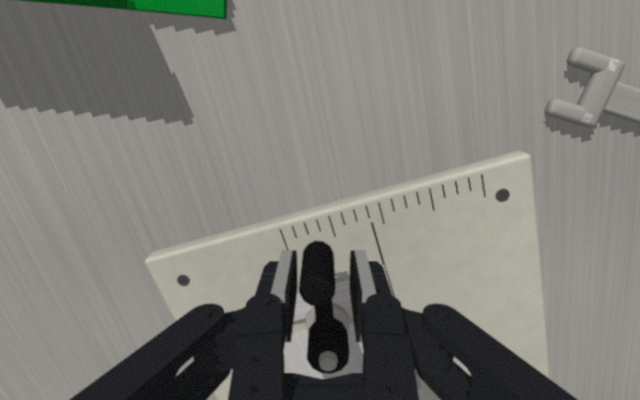

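The grip (318,275) stands free between the pads and forces are zero. I'll lift and return to the overview pose to check.

```bash
python3 -m inch '[{"dp":[0,0,-15],"angular":[0,0,0],"fingers":180},{"dp":[0,0,-40],"angular":[0,0,0],"fingers":180},{"dp":[0,0,-80],"angular":[0,0,0],"fingers":180},{"dp":[0,0,-115],"angular":[0,0,0.1],"fingers":180},{"dp":[-5,82,-132],"angular":[0,0,1.26],"fingers":180},{"dp":[-5,82,-132],"angular":[0,0,1.26],"fingers":180},{"dp":[-5,82,-132],"angular":[0,0,1.26],"fingers":180},{"dp":[-5,82,-132],"angular":[0,0,1.26],"fingers":180},{"dp":[-5,82,-132],"angular":[0,0,1.26],"fingers":180},{"dp":[-5,82,-132],"angular":[0,0,1.26],"fingers":180},{"dp":[-5,82,-132],"angular":[0,0,1.26],"fingers":180},{"dp":[-5,82,-132],"angular":[0,0,1.26],"fingers":180}]'; python3 -m inch '[{"dp":[0,0,0],"angular":[0,0,0.3],"fingers":180},{"dp":[0,0,0],"angular":[0,0,0.3],"fingers":180},{"dp":[0,0,0],"angular":[0,0,0.3],"fingers":180},{"dp":[0,0,0],"angular":[0,0,0.3],"fingers":180},{"dp":[0,0,0],"angular":[0,0,0.3],"fingers":180}]'
python3 - <<'E'
from rig import vision,monitor
import pickle,cv2
p=vision.camera_params("wrist"); im,d=vision.grab_frame("wrist")
pickle.dump((p,im,d),open("w12.pkl","wb")); cv2.imwrite("pics/w12.png",im)
cv2.imwrite("pics/w12c.png",cv2.resize(im[60:260,210:510],(800,533),interpolation=cv2.INTER_CUBIC))
E
```

```text
clock: 21.37
eef_pos: [522.7, -25.3, 189.9]
tcp_rot: [-3.141, -0.0, -1.316]
contact_force: [-0.2, -0.0, -0.6]
opening: 0.296
clock: 21.78
eef_pos: [522.6, -25.2, 189.8]
tcp_rot: [-3.141, -0.0, -1.608]
contact_force: [0.1, 0.1, -0.5]
opening: 0.292
```

View pics/w12c.png

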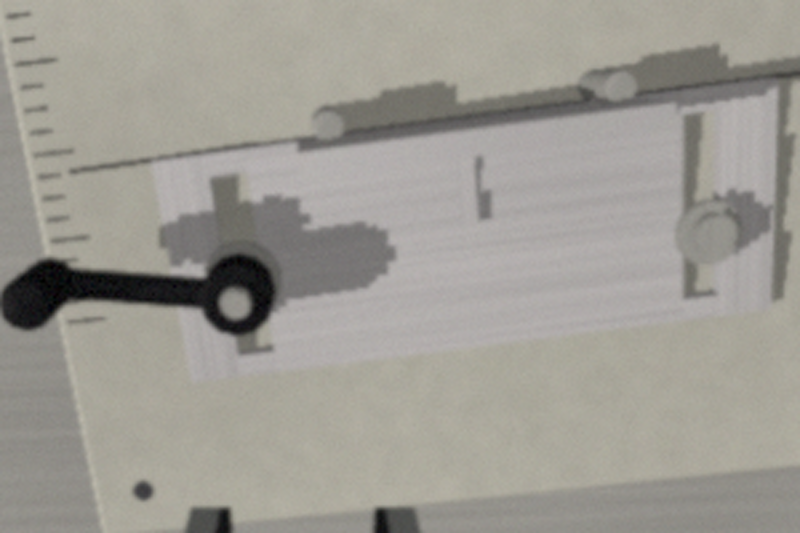

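Run:
```python
import pickle
from h import *
np.set_printoptions(precision=2,suppress=True)
psi=0.0955; e=np.array([np.cos(psi),np.sin(psi),0]); n=np.array([-np.sin(psi),np.cos(psi),0])
for f in ("w8.pkl","w12.pkl"):
    p,im,d=pickle.load(open(f,"rb")); X=cloud(p,d); z=X[...,2]; Q=X-np.array([592.5,-81,0]);a=Q@e;b=Q@n
    print(f,"t",)
    k=(d>0)&(z>61)&(z<67)&(abs(b)<53)&(a<0)&(a>-25); pf=np.polyfit(b[k],a[k],1)
    print(" web top centre line: slope %.4f at L %.2f R %.2f n %d"%(pf[0],np.polyval(pf,45),np.polyval(pf,-45),k.sum()))
    for s in(1,-1):
        t=(d>0)&(z>44)&(z<48.5)&(abs(b-45*s)<8)&(a>-5)&(a<7); print(" pin",s,t.sum(),a[t].mean(),b[t].mean())
    k=(d>0)&(z>20)&(z<25)&(abs(b)<95)&(a<-40)&(a>-110)
    k2=(d>0)&(z>77)&(z<84)&(X[...,1]>15)&(X[...,1]<90)&(X[...,0]>470)&(X[...,0]<600); g=(X[k2].min(0)+X[k2].max(0))/2; v=g[:2]-np.array([535.5,-5]); print(" grip",g,np.hypot(*v),"lever",np.radians(145)-(np.arctan2(v[1],v[0])-psi))
# line/foot pixels w12
p,im,d=pickle.load(open("w12.pkl","rb")); fx=lambda x,y:(210+x*.375,60+y*.375)
for nme,A,B,zz in(("line",(72,171),(155,160),16),("pins",(328,122),(618,84),46),("foot rear",(193,381),(770,309),22)):
    P1,P2=onz(p,fx(*A),zz),onz(p,fx(*B),zz); print(nme,P1,P2,np.arctan2(P2[0]-P1[0],P1[1]-P2[1]))
```

```text
w8.pkl t
 web top centre line: slope 0.0106 at L -9.63 R -10.58 n 1427
 pin 1 99 -0.6105839615357108 46.00846558095703
 pin -1 108 -0.9518920777550326 -43.725687748768635
 grip [486.58  30.3   79.57] 60.32823434882351 lever 0.1097430990137247
w12.pkl t
 web top centre line: slope 0.0075 at L -9.65 R -10.32 n 1486
 pin 1 109 -0.6262861807052127 45.40192326159066
 pin -1 119 -0.9182067172283911 -43.74495607395005
 grip [542.18  54.72  79.69] 60.09546442608861 lever 1.1667756350297402
line [573.14  52.58  16.  ] [575.71  23.48  16.  ] 0.08813036220788245
pins [587.86 -35.68  46.  ] [ 596.03 -124.42   46.  ] 0.09171733117651723
foot rear [496.73  15.63  22.  ] [ 516.27 -192.84   22.  ] 0.0934300442038396
```

Web-to-pin centre distances are 9.0 mm left and 9.4 mm right, with 9.0 expected. The lever is at 1.17 rad, about 0.3 rad past where it started to stiffen, and the robot is clear. I'll hand in.

```bash
python3 -c "
from rig import sign_off
print(sign_off())"
```

```text
the job is handed in; nothing more can be done
None
```

The fence is seated against both stop pins and clamped. The lever is let go and the arm is clear; I handed the job in at about 22 s of the 72 s allowed.

**Seating:** The first central push (about 6 N above the sliding drag) left the web skewed by about 0.015 rad, with a 1–2 mm gap at the right pin. I nudged the right side in and repeated a gentle central push, stopping at about 5 N above drag. The web then measured parallel to the pin line (0.0954 against 0.0956 rad). The highest push I read was about 9.5 N.

**Clamping:** I swung the lever from 0.11 to 1.17 rad. The push was about 5.6 N in free swing and 8.4–9.4 N at the end, roughly 3 N above free swing. That is about 0.3 rad past where it began to stiffen. The force readings were noisy by up to about 1 N, and I could not measure the pad force directly.

**Last checks:**
- **Web to pin centres:** the distances were 9.0 mm left and 9.4 mm right, where 9.0 mm is exact contact.
- **Web angle:** the depth data showed a 0.0075 rad slope between web and pins. The foot's rear edge gave 0.093 rad against 0.092 rad for the pins. I put the difference down to measurement noise.
- **Other objects:** I touched none of the vials, bottles, beaker or spanner, but I did not re-measure their positions at the end.

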